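# Weigh two paste cartridges against each other and hang the heavier in the stand

## Robot

A 6-joint arm with a two-finger parallel gripper is mounted at the origin on a cart in front of the work surface, level with it; the furniture and walls round the work are solid. World frame = base frame: x ahead of the robot, y to its left, z up, the work surface at z = 0. Lengths are in m, angles in rad, forces in N, time in s.
With the tool pointing down it reaches from about 0.35 to 0.925 m from the base axis. Payload 6.4 kg.
Tool frame: the origin (TCP) lies on the centre line of the jaws, within the pads' length; the fingertips stand 14 mm ahead of it and the grasp point (between the pads) lies 5 mm behind it; x points along the fingers, y is the direction in which the jaws open and shut, and the axes are right-handed (so a half turn about x gives the same grasp; the last joint's range is limited). The gripper opens to 94 mm and grips with 3 to 60 N. Pads are 16 mm wide; open, the fingers measure 119 mm over their backs; the gripper's body (75 mm by 177 mm) begins 78 mm behind the grasp point.
Start: joints at [0.969, 0.245, 1.558, -0, 1.339, -0.174], TCP at [0.27, 0.591, 0.19] pointing down, gripper open.
Joint ranges: [-3.13, 3.13], [-1.02, 2.26], [0.13, 2.54], [-0.95, 4.09], [0.21, 2.88], [-2.74, 2.74]. Speed limits (rad/s): [2.57, 2.57, 3.14, 3.14, 3.14, 3.14].

## Interface

Orientations are given as a unit quaternion [w, x, y, z].
In Python, from cell import manip gives the robot as it stands.
- The arm moves only by the tool drive_tool, never from a script. Its argument "commands" is a list of rows, each a list of 6 numbers: the shift along the world's x, y, z in m, then the turn, a rotation vector about the world's x, y, z in rad. A call has 1 to 12 rows; each row shifts and turns the commanded pose from where the row before left it; what a row does not reach is not made up. A row lasts 1/8 s, in which the tool goes at most 62.5 mm and 10.7 degrees, less where a joint would pass 70% of its speed; a pose out of reach is approached as far as the arm can. A call with a gripper value outside its range is refused whole. "grip" is the finger opening in m, from 0 to 0.094, set as the call begins (left out, the last holds). The fingers move at their own pace and stop on an object; "grip_force" is the grip in N (left out, the last holds). Time passes only in rows, so rows that do not move let the fingers close. It gives the time, the measured TCP pose, the force and the opening at its end, in the units of the state.
- manip.state(): the state, without advancing time (a new reading comes with each control period).
- manip.snapshot(name): name is "scene" or "top" or "wrist"; returns (picture, depth): 384x512x3 uint8, red, green, blue; 384x512 float32, m along the optical axis (not along the pixel's ray), 0 where there is no reading.
- manip.camera_params(name): a dict with "intrinsics" (3x3 intrinsics, pixels), "extrinsics" (4x4, takes a point from world to camera coordinates); the wrist camera has in their place "T_tool_cam" (4x4, takes a point from camera to tool coordinates, whose origin is the TCP and whose axes are the tool frame's). Camera axes: x right, y down, z forward; pixel columns grow to the right and rows downward; lengths in m; the calibration is good to about 2 mm. The wrist camera is an equidistant fisheye: a pixel r from the principal point sees the ray r / f radians off the axis. A picture is of the moment at which its call begins: read the wrist's pose just before it. camera_params takes no time and is no camera call.
- manip.job_done(): hands the job in, once; it reports no verdict.
Trained networks look in the newest picture that a camera, given by its name, has taken for a name from the list of things; names that differ only in an ending like _2 or _b are one class to them, and where a whole thing is asked for, a point or a joint stands for the part that bears it (a point fixed in the world has none). Each returns a list of dicts, best first, with "p" (0 to 1); they miss things now and then, are a little off and sometimes report something else, mostly with a low value. They report only what shows in the picture. A call takes as long as a camera call.
- manip.search_frame(camera, label): "position" ([x, y, z] in m, in world coordinates, good to about 4 mm: the middle of the surface that is visible of it).
The state is a dict: "time_s": time; "joint_positions": joint angles; "joint_velocities": joint speeds; "joint_efforts": joint torques, N m; "eef_pos": TCP position; "tool_rot": TCP orientation; "wrist_force": force on the tool from outside, world axes, zero at the start; "torque": the same for the moment, N m; "width": finger opening in m.
Only numpy, scipy, OpenCV 4.12 (cv2) and the standard library are available. Lean on these libraries where they do the work, as an engineer would, in place of code of your own. Each camera call takes 0.05 s, during which the arm holds its last target. There are 200 camera calls.

## Task

Find out on the balance which of the two paste cartridges is the fuller: with the balance locked, stand one on each pan, release the balance with its slide, take your hand off and see which pan sinks, then lock it again before you unload anything. Slide the heavier cartridge into the slotted stand so that it hangs, settled in its seat, by its flange, and leave the lighter one standing on its pan and the balance locked (if they weigh the same, either may go in the stand). Do not tip a cartridge over or push the other things about.

Things in the scene. Friction and masses are not known exactly. Their poses are not given: they have to be found in the camera images.
- cartridge_a_mid (a point): opaque paste cartridge, 96 mm tall, standing upright; the two look the same and only their weight differs (0.1 to 0.27 kg). This point lies on its axis, half-way up, 48 mm above its underside; z along the axis, up. From the underside up: black screw cap (its foot) 40 mm dia, 0 to 18 mm; barrel 28 mm dia, 18 to 66 mm; round flange 46 mm dia and 4 mm thick, 66 to 70 mm; black end plug 24 mm dia, 70 to 96 mm, the place to grip it from above
- cartridge_b_mid (a point): the other paste cartridge, 96 mm tall, standing upright; the two look the same and only their weight differs (0.1 to 0.27 kg). This point lies on its axis, half-way up, 48 mm above its underside; z along the axis, up. From the underside up: black screw cap (its foot) 40 mm dia, 0 to 18 mm; barrel 28 mm dia, 18 to 66 mm; round flange 46 mm dia and 4 mm thick, 66 to 70 mm; black end plug 24 mm dia, 70 to 96 mm, the place to grip it from above
- cartridge_a: the same cartridge as cartridge_a_mid; origin at the centre of its underside, z up along its axis
- cartridge_b: the same cartridge as cartridge_b_mid; origin at the centre of its underside, z up along its axis
- balance: grey equal-arm balance with two level aluminium pans, fixed to the bench; origin on the bench under the beam's pivot, x towards the back, y towards the left pan. Base 160 x 250 mm (80 mm behind to 80 mm in front of a point 25 mm in front of the origin), its top 18 mm above the bench; in the middle a column and white scale plate up to 139 mm high, 15 to 25 mm behind the origin, with the beam's pointer just in front of it
- pan_left (a point): centre of the top of the left pan (a disc 92 mm dia with a 2 mm rim, the flat 4 mm thick), 82 mm above the bench and 110 mm left of the balance's origin while the beam is level; it stays level and moves up or down by at most 13 mm
- pan_right (a point): the same on the right pan, 110 mm right of the balance's origin
- beam (a joint): tilt of the beam in rad: positive = left pan down, negative = right pan down, 0 level, stops at +-0.12. A difference of 5 g or more takes it to the stop within about 2 s of release; the beam is held level while the arrest slide is locked
- arrest (a joint): arrest slide on the front of the balance's base, in m: 0 = locked (fully to the right), 0.03 = released (fully to the left). It stays where it is left and takes about 3 to 5 N to push; pushing it back to 0 brings the beam level and holds it
- arrest_knob (a point): centre of the slide's upright black knob (16 mm dia, from 6.5 mm above the base's top to 54.5 mm above the bench; this point is 39.5 mm above the bench), 85 mm in front of the balance's origin; it moves 30 mm along the balance's y
- stand: cartridge stand fixed to the bench: a level aluminium plate (74 mm wide, top face 100 mm above the bench) on two posts at its back, over a base 8 mm thick; origin on the bench under the seat's centre. The plate has a slot 33 mm wide, open to the front (-x of this body), with rounded prong tips 54 mm in front of the seat's centre; the slot ends 16 mm behind that centre
- stand_seat (a point): centre of the seat, 96 mm above the bench, at the level on which the underside of the flange rests: a pocket 52 mm wide across the slot, 4 mm deep below the plate's top face, from 20 mm in front of the centre to 26 mm behind it. The plate below is 8 mm thick. The 40 mm foot does not pass through the slot, so the barrel has to come in from the front, with its flange above the plate and its foot under it, and then be let down into the pocket; x points to the back of the slot
- wick_reel_1: bystander: flat blue reel of desoldering braid; origin at its underside
- spool_1: bystander: spool of solder; origin at its underside
- tinner_1: bystander: small round white tin; origin at its underside
- jar_1: bystander: brown jar with a white lid; origin at its underside

How it is judged:
By the outcome, as a careful person would: the job done as asked, in the order asked, and still so for the second after the job is handed in, with the robot touching nothing.
It also fails if it takes over 72 s, if anything falls off the work surface, if the arm or the gripper's body presses on something with over 40 N, if the wrist force passes 120 N, or if a joint passes its speed limit or range.

## Working session

There is one attempt and no reset: what is moved stays moved. The work goes in short steps, Python scripts to look and compute and a tool call to move; the robot and the scene stay as the last step left them, time stands still between calls to the robot, and variables do not carry over. Pictures are saved under pics/ and viewed, about 8 in all and at most 12, crops included, and the job is handed in when it is done.

Besides the shell and the picture viewer there is one more tool, called after "Call:" as name([rows], argument=value, ...), one row to a line, values as JSON. drive_tool: Moves the arm, as the interface text tells. Its arguments: {"type":"object","properties":{"commands":{"type":"array","items":{"type":"array","items":{"type":"number"}}},"grip":{"type":"number"},"grip_force":{"type":"number"}},"required":["commands"]}

```bash
ls; mkdir -p pics; python3 - <<'E'
from cell import manip
import cv2,numpy as np
s=manip.state();print(s['time_s'],s['eef_pos'],s['tool_rot'])
ims=[]
for c in ["scene","top"]:
    p,d=manip.snapshot(c);cv2.imwrite(f'pics/{c}0.png',p[:,:,::-1]);np.save(f'pics/{c}0.npy',d)
    for l in ["cartridge_a","balance","stand","arrest_knob","pan_left","pan_right","stand_seat"]:
        try:print(c,l,[(np.round(r['position'],3).tolist(),round(r['p'],2)) for r in manip.search_frame(c,l)][:4])
        except Exception as e:print(l,e)
    q=manip.camera_params(c);print(q['intrinsics'],q['extrinsics'])
E
```

```text
pics
0.0 [0.26933746 0.59090032 0.18880592] [ 0.69075984  0.14949662  0.69122258 -0.15070817]
scene cartridge_a [([0.456, 0.141, 0.064], 0.72), ([0.451, 0.364, 0.067], 0.5)]
scene balance [([0.507, -0.162, 0.019], 0.98)]
scene stand [([0.646, 0.304, 0.007], 0.66), ([0.447, -0.178, 0.023], 0.6)]
scene arrest_knob [([0.447, -0.179, 0.024], 0.45)]
scene pan_left [([0.522, -0.051, 0.081], 0.94), ([0.648, 0.303, 0.008], 0.57)]
scene pan_right [([0.547, -0.266, 0.082], 0.93), ([0.447, -0.18, 0.022], 0.68)]
scene stand_seat [([0.648, 0.299, 0.004], 0.68)]
[[357.96813832   0.         252.77815228]
 [  0.         357.96813832 191.03604257]
 [  0.           0.           1.        ]] [[ 0.48991317 -0.87172285 -0.009185   -0.25549544]
 [-0.67070279 -0.3701663  -0.64275554  0.43025555]
 [ 0.55690471  0.3210548  -0.76601629  1.06046509]
 [ 0.          0.          0.          1.        ]]
top cartridge_a [([0.47, 0.145, 0.069], 0.44), ([0.492, -0.395, 0.051], 0.33)]
top balance [([0.516, -0.161, 0.018], 0.96)]
top stand [([0.643, 0.309, 0.097], 0.65)]
top arrest_knob [([0.463, -0.176, 0.024], 0.4)]
top pan_left [([0.521, -0.048, 0.081], 0.8), ([0.472, 0.144, 0.069], 0.18)]
top pan_right [([0.545, -0.27, 0.083], 0.74)]
top stand_seat [([0.547, -0.272, 0.085], 0.68), ([0.645, 0.308, 0.094], 0.59)]
[[428.66351737   0.         251.47191024]
 [  0.         428.66351737 194.10189623]
 [  0.           0.           1.        ]] [[-0.02901491 -0.99935815  0.02100997  0.00178467]
 [-0.99739683  0.02755708 -0.06663462  0.5231632 ]
 [ 0.06601288 -0.02288868 -0.99755622  1.30410333]
 [ 0.          0.          0.          1.        ]]
```

```bash
python3 - <<'E'
import cv2,numpy as np
a=cv2.imread('pics/scene0.png');b=cv2.imread('pics/top0.png')
cv2.imwrite('pics/s1.png',cv2.resize(a,(800,600)));cv2.imwrite('pics/t1.png',cv2.resize(b,(800,600)))
E
```

```text
(no output)
```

View pics/s1.png

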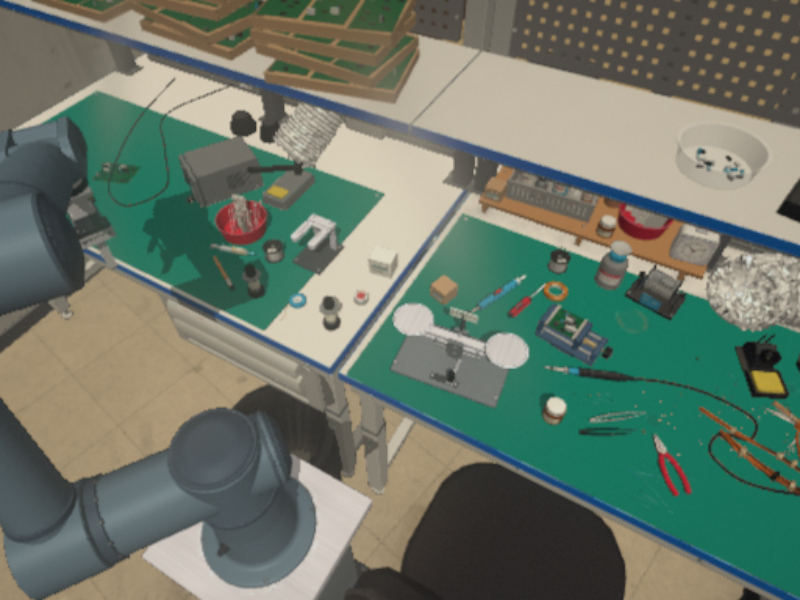

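View pics/t1.png

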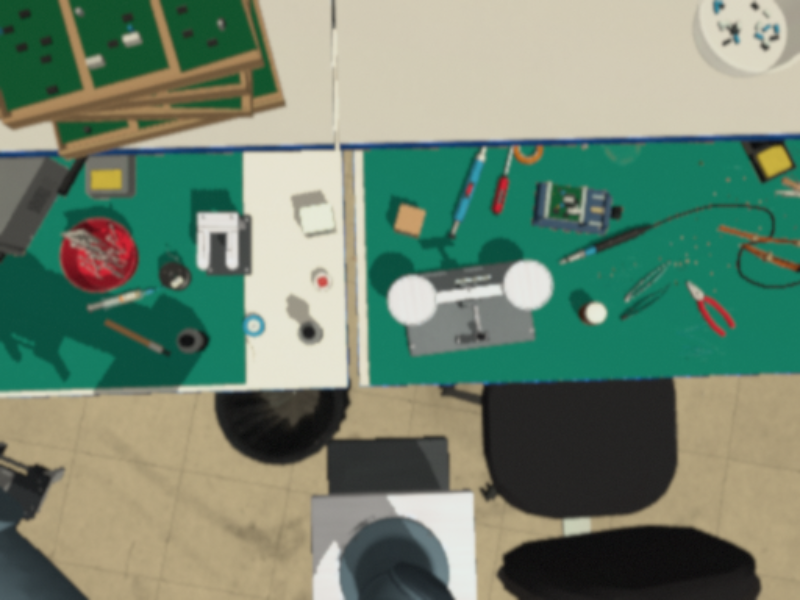

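The scene picture shows the cartridges at about (252,278) and (330,312), the stand at (318,245), the balance at (455,350), and its knob at (445,378). In the top picture they are at (190,340), (308,332), (218,240) and (470,300), and the stand's slot opens toward the robot.

```bash
cat > h.py <<'E'
import numpy as np,cv2
from cell import manip
from scipy.spatial.transform import Rotation as R
def cloud(c,d):
    q=manip.camera_params(c);K=q['intrinsics'];E=q['extrinsics']
    v,u=np.indices(d.shape);P=np.stack([(u-K[0,2])*d/K[0,0],(v-K[1,2])*d/K[1,1],d],-1)
    W=(P-E[:3,3])@E[:3,:3]; W[d==0]=np.nan; return W
def near(W,xy,r,z0,z1):
    return (np.hypot(W[...,0]-xy[0],W[...,1]-xy[1])<r)&(W[...,2]>z0)&(W[...,2]<z1)
def circ(m,W):
    p=W[m][:,:2].astype(np.float32); return np.r_[cv2.minEnclosingCircle(p)].tolist() if 0 else (p.mean(0).round(4),(p.max(0)+p.min(0))/2,np.ptp(p,0).round(3),len(p))
def wcloud(d,s):
    q=manip.camera_params('wrist');K=q['intrinsics'];T=q['T_tool_cam']
    v,u=np.indices(d.shape);a=(u-K[0,2])/K[0,0];b=(v-K[1,2])/K[1,1];r=np.hypot(a,b)+1e-9
    t=np.tan(np.minimum(r,1.5))
    P=np.stack([a/r*t*d,b/r*t*d,d],-1)
    P=P@T[:3,:3].T+T[:3,3]
    w,x,y,z=s['tool_rot'];W=P@R.from_quat([x,y,z,w]).as_matrix().T+np.array(s['eef_pos'])
    W[(d==0)|(r>1.4)]=np.nan; return W
E
python3 - <<'E'
from h import *
for c in ['top','scene']:
    W=cloud(c,np.load(f'pics/{c}0.npy'))
    print(c)
    for n,xy,r,z0,z1 in [('plugA',(.465,.143),.03,.085,.11),('flA',(.465,.143),.04,.06,.08),('plugB',(.455,.364),.03,.085,.11),('flB',(.455,.364),.04,.06,.08),
      ('panL',(.521,-.05),.07,.075,.095),('panR',(.546,-.27),.07,.075,.095),('plate',(.645,.308),.08,.09,.11),('knob',(.455,-.175),.04,.045,.07),('plate100',(.5,-.17),.15,.01,.022)]:
        m=near(W,xy,r,z0,z1);print(n,circ(m,W) if m.any() else None)
        if n.startswith('plate') and m.any(): print(cv2.minAreaRect(W[m][:,:2].astype(np.float32)), cv2.boxPoints(cv2.minAreaRect(W[m][:,:2].astype(np.float32))).round(3).tolist())
s=manip.state();w,x,y,z=s['tool_rot'];print(R.from_quat([x,y,z,w]).as_matrix().round(3))
print(manip.camera_params('wrist'))
E
```

```text
top
plugA (array([0.4679, 0.147 ], dtype=float32), array([0.46759152, 0.14745216], dtype=float32), array([0.023, 0.023], dtype=float32), 61)
flA (array([0.4677, 0.1464], dtype=float32), array([0.46813393, 0.14690754], dtype=float32), array([0.042, 0.041], dtype=float32), 124)
plugB (array([0.4595, 0.3713], dtype=float32), array([0.45969623, 0.37329566], dtype=float32), array([0.023, 0.024], dtype=float32), 61)
flB (array([0.4597, 0.3705], dtype=float32), array([0.45990697, 0.37308532], dtype=float32), array([0.041, 0.046], dtype=float32), 130)
panL (array([ 0.5229, -0.0471], dtype=float32), array([ 0.52238727, -0.04679221], dtype=float32), array([0.091, 0.091], dtype=float32), 801)
panR (array([ 0.5462, -0.2659], dtype=float32), array([ 0.54583615, -0.2659509 ], dtype=float32), array([0.092, 0.094], dtype=float32), 786)
plate (array([0.6482, 0.3101], dtype=float32), array([0.6414591, 0.3107823], dtype=float32), array([0.104, 0.077], dtype=float32), 682)
((0.6414995193481445, 0.3110678195953369), (0.07562914490699768, 0.10269400477409363), 88.97980499267578) [[0.5889999866485596, 0.27
[... 2432 characters left out ...]
0858306885], [0.6000000238418579, -0.27399998903274536], [0.5740000009536743, -0.026000000536441803]]
[[ 0.     0.415  0.91 ]
 [ 0.     0.91  -0.415]
 [-1.     0.     0.   ]]
{'intrinsics': array([[297.31863964,   0.        , 257.71319445],
       [  0.        , 297.31863964, 191.81157207],
       [  0.        ,   0.        ,   1.        ]]), 'T_tool_cam': array([[-6.63768497e-05, -2.28386662e-01,  9.73570505e-01,
        -1.95218657e-01],
       [ 9.99999980e-01,  1.68021848e-04,  1.07594465e-04,
        -3.80664807e-04],
       [-1.88154257e-04,  9.73570493e-01,  2.28386647e-01,
        -6.66662130e-02],
       [ 0.00000000e+00,  0.00000000e+00,  0.00000000e+00,
         1.00000000e+00]])}
```

Call:
drive_tool([
  [0.031, -0.036, 0, 0, 0, 0.0713],
  [0.032, -0.037, 0, 0, 0, 0.0713],
  [0.031, -0.036, 0, 0, 0, 0.0713],
  [0.032, -0.037, 0, 0, 0, 0.0713],
  [0.031, -0.036, 0, 0, 0, 0.0713],
  [0.032, -0.037, -0.03, 0, 0, 0.0713],
  [0, 0, 0, 0, 0, 0],
  [0, 0, 0, 0, 0, 0],
], grip=0.07, grip_force=20)

```text
time_s: 1.8
eef_pos: [0.4585, 0.3729, 0.1602]
tool_rot: [0.707, 0.0, 0.707, -0.0]
wrist_force: [-0.4, 0.6, 0.2]
width: 0.07
```

```bash
python3 - <<'E'
from h import *
s=manip.state();p,d=manip.snapshot('wrist');cv2.imwrite('pics/w1.png',p[:,:,::-1]);np.save('pics/w1.npy',d)
print(s['time_s'],s['eef_pos'],s['tool_rot'],s['wrist_force'])
W=wcloud(d,s)
for n,z0,z1 in [('plug',.085,.11),('fl',.06,.08)]:
    m=near(W,(.458,.3725),.035,z0,z1);print(n,circ(m,W) if m.any() else None, np.nanmedian(W[m][:,2]) if m.any() else 0)
E
```

```text
1.8 [0.45853473 0.37289062 0.16023562] [ 7.07130253e-01  3.90298123e-04  7.07083200e-01 -3.85055275e-05] [-0.38387449  0.55926224  0.23295685]
plug (array([0.4581, 0.3725], dtype=float32), array([0.4593312, 0.3723493], dtype=float32), array([0.024, 0.024], dtype=float32), 583) 0.09600802842628674
fl (array([0.4553, 0.3726], dtype=float32), array([0.45943815, 0.37236017], dtype=float32), array([0.045, 0.046], dtype=float32), 1008) 0.07026995409682588
```

View pics/w1.png

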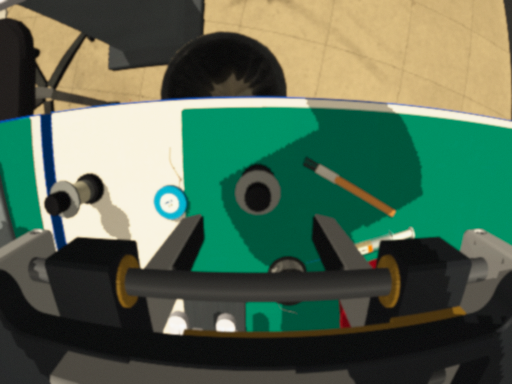

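The wrist view shows the cartridge centred at about (258,195), between the open fingers.

Call:
drive_tool([
  [0.0005, -0.0005, -0.035, 0, 0, 0],
  [0, 0, -0.03, 0, 0, 0],
  [0, 0, -0.008, 0, 0, 0],
])

```text
time_s: 2.22
eef_pos: [0.4575, 0.3726, 0.0857]
tool_rot: [0.706, -0.001, 0.708, 0.0]
wrist_force: [-1.1, 0.4, -0.7]
width: 0.0702
```

Call:
drive_tool([
  [0, 0, 0, 0, 0, 0],
  [0, 0, 0, 0, 0, 0],
  [0, 0, 0, 0, 0, 0],
  [0, 0, 0, 0, 0, 0],
  [0, 0, 0, 0, 0, 0],
], grip=0.015, grip_force=25)

```text
time_s: 2.85
eef_pos: [0.4593, 0.3719, 0.0871]
tool_rot: [0.707, 0.0, 0.707, 0.0]
wrist_force: [0.4, 0.2, -0.8]
width: 0.0239
```

Call:
drive_tool([
  [0, 0, 0.03, 0, 0, 0],
  [0, 0, 0.05, 0, 0, 0],
  [0, -0.01, 0.05, 0, 0, 0],
  [0.005, -0.035, 0.035, 0, 0, 0],
  [0.008, -0.053, 0, 0, 0, 0],
  [0.008, -0.053, 0, 0, 0, 0],
  [0.008, -0.053, 0, 0, 0, 0],
  [0.008, -0.053, 0, 0, 0, 0],
  [0.008, -0.053, 0, 0, 0, 0],
  [0.008, -0.053, 0, 0, 0, 0],
])

```text
time_s: 4.1
eef_pos: [0.5122, 0.0072, 0.252]
tool_rot: [0.707, 0.0, 0.707, -0.0]
wrist_force: [1.1, -0.3, -0.1]
width: 0.0151
```

Call:
drive_tool([
  [0.008, -0.053, 0, 0, 0, 0],
  [0.008, -0.053, 0, 0, 0, 0],
  [0.008, -0.053, 0, 0, 0, 0],
  [0.008, -0.053, 0, 0, 0, 0],
  [0, -0.04, 0, 0, 0, 0],
  [0, -0.023, 0, 0, 0, 0],
  [0, 0, -0.02, 0, 0, 0],
  [0, 0, 0, 0, 0, 0],
  [0, 0, 0, 0, 0, 0],
])

```text
time_s: 5.22
eef_pos: [0.5442, -0.2645, 0.2315]
tool_rot: [0.707, -0.0, 0.707, 0.001]
wrist_force: [-0.2, 0.1, 0.4]
width: 0.0146
```

```bash
python3 - <<'E'
from h import *
s=manip.state();p,d=manip.snapshot('wrist');cv2.imwrite('pics/w2.png',p[:,:,::-1])
print(s['time_s'],s['eef_pos'],s['tool_rot'],s['wrist_force'],s['joint_positions'])
W=wcloud(d,s)
for n,xy,r,z0,z1 in [('panR',(.544,-.266),.06,.07,.095),('panL',(.5215,-.047),.06,.07,.095),('knob',(.449,-.18),.03,.045,.065)]:
    m=near(W,xy,r,z0,z1);print(n,circ(m,W) if m.any() else None, np.nanmedian(W[m][:,2]) if m.any() else 0)
    if m.any():print(cv2.minEnclosingCircle(W[m][:,:2].astype(np.float32)))
m=near(W,s['eef_pos'][:2],.04,.1,.15); print('foot?',circ(m,W) if m.any() else None,np.nanmin(W[m][:,2]) if m.any() else 0)
E
```

```text
5.225 [ 0.54418811 -0.26452123  0.23147121] [ 7.06894958e-01 -3.58867299e-04  7.07317938e-01  8.50780179e-04] [-0.19074839  0.09536946  0.43833375] [-6.39737414e-01  1.09804947e-01  1.63497813e+00  2.03267347e-04
  1.39770495e+00 -2.21227954e+00]
panR (array([ 0.5449, -0.2665], dtype=float32), array([ 0.54597443, -0.26585895], dtype=float32), array([0.092, 0.094], dtype=float32), 4722) 0.08242303686205248
((0.5459367632865906, -0.26533105969429016), 0.04814176633954048)
panL (array([ 0.5225, -0.0498], dtype=float32), array([ 0.52276504, -0.04911099], dtype=float32), array([0.092, 0.095], dtype=float32), 3230) 0.08258736151212584
((0.5234140753746033, -0.048740457743406296), 0.04787154123187065)
knob (array([ 0.4518, -0.182 ], dtype=float32), array([ 0.45107383, -0.18111885], dtype=float32), array([0.016, 0.016], dtype=float32), 128) 0.05459163703491067
((0.45092853903770447, -0.18111884593963623), 0.008416874334216118)
foot? None 0
```

View pics/w2.png

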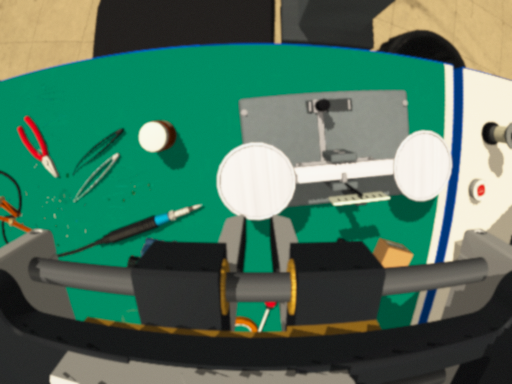

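The gripper is empty: the cartridge slipped out. The picture shows the bare right pan at (257,180) and the knob at (320,105). I'll look for the cartridge.

```bash
python3 - <<'E'
from h import *
ims=[]
for c in ['top','scene']:
    p,d=manip.snapshot(c);W=cloud(c,d)
    if c=='top':cv2.imwrite('pics/t2.png',cv2.resize(p[120:300,60:290,::-1],None,fx=3,fy=3,interpolation=cv2.INTER_CUBIC))
    for n,xy in [('A',(.466,.147)),('B',(.459,.372))]:
        for z0,z1 in [(.085,.11),(.06,.08)]:
            m=near(W,xy,.035,z0,z1);print(c,n,circ(m,W) if m.any() else None)
    print([(np.round(r['position'],3).tolist(),round(r['p'],2)) for r in manip.search_frame(c,'cartridge_a')])
E
```

```text
top A (array([0.4679, 0.1471], dtype=float32), array([0.4676035 , 0.14730407], dtype=float32), array([0.023, 0.023], dtype=float32), 61)
top A (array([0.4677, 0.1464], dtype=float32), array([0.46810228, 0.14692539], dtype=float32), array([0.042, 0.042], dtype=float32), 124)
top B (array([0.4597, 0.3712], dtype=float32), array([0.45966414, 0.3730361 ], dtype=float32), array([0.023, 0.024], dtype=float32), 63)
top B (array([0.4597, 0.3705], dtype=float32), array([0.45992327, 0.37307256], dtype=float32), array([0.041, 0.045], dtype=float32), 127)
[([0.458, 0.368, 0.071], 0.62), ([0.47, 0.142, 0.067], 0.59)]
scene A (array([0.4634, 0.1466], dtype=float32), array([0.46471828, 0.14747128], dtype=float32), array([0.023, 0.023], dtype=float32), 33)
scene A (array([0.4603, 0.1438], dtype=float32), array([0.4643979 , 0.14841765], dtype=float32), array([0.041, 0.047], dtype=float32), 73)
scene B (array([0.4548, 0.3711], dtype=float32), array([0.45592937, 0.37163597], dtype=float32), array([0.023, 0.021], dtype=float32), 33)
scene B (array([0.4535, 0.368 ], dtype=float32), array([0.45820892, 0.37369412], dtype=float32), array([0.048, 0.044], dtype=float32), 62)
[([0.453, 0.366, 0.067], 0.56), ([0.453, 0.138, 0.068], 0.48)]
```

View pics/t2.png

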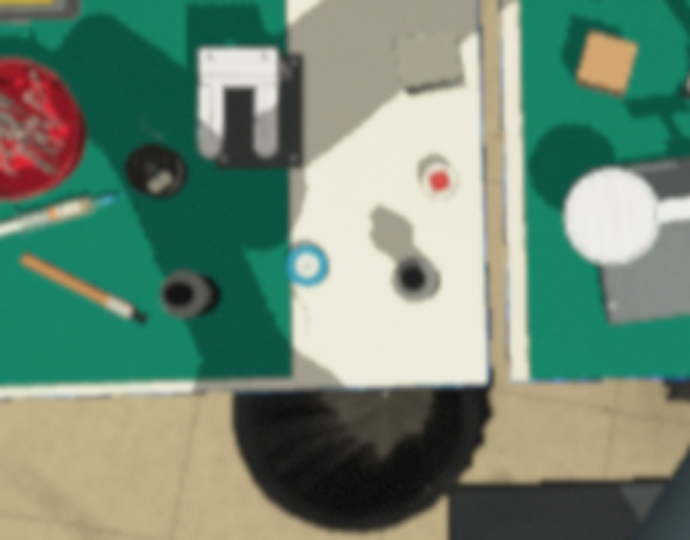

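Both cartridges still stand where they were. The grip probably hadn't built up force before I lifted. I'll take A next, giving the grip more time and lifting slowly with a check.

Call:
drive_tool([
  [-0.009, 0.046, 0, 0, 0, 0],
  [-0.009, 0.046, 0, 0, 0, 0],
  [-0.009, 0.046, 0, 0, 0, 0],
  [-0.009, 0.046, 0, 0, 0, 0],
  [-0.009, 0.046, 0, 0, 0, 0],
  [-0.009, 0.046, 0, 0, 0, 0],
  [-0.008, 0.046, 0, 0, 0, 0],
  [-0.008, 0.045, -0.03, 0, 0, 0],
  [-0.008, 0.045, -0.05, 0, 0, 0],
  [0, 0, -0.025, 0, 0, 0],
  [0, 0, -0.02, 0, 0, 0],
  [0, 0, -0.02, 0, 0, 0],
], grip=0.06)

```text
time_s: 6.98
eef_pos: [0.4669, 0.1428, 0.0904]
tool_rot: [0.707, -0.0, 0.707, 0.0]
wrist_force: [0.6, -0.5, -0.2]
width: 0.0602
```

Call:
drive_tool([
  [0, 0, 0.0005, 0, 0, 0],
  [0, 0, 0, 0, 0, 0],
  [0, 0, 0, 0, 0, 0],
  [0, 0, 0, 0, 0, 0],
  [0, 0, 0, 0, 0, 0],
  [0, 0, 0, 0, 0, 0],
  [0, 0, 0, 0, 0, 0],
  [0, 0, 0, 0, 0, 0],
], grip=0.0, grip_force=40)

```text
time_s: 7.98
eef_pos: [0.4668, 0.1425, 0.0912]
tool_rot: [0.707, 0.0, 0.707, 0.0]
wrist_force: [-0.1, 0.8, -0.3]
width: 0.0004
```

Call:
drive_tool([
  [0, 0, 0.01, 0, 0, 0],
  [0, 0, 0.02, 0, 0, 0],
  [0, 0, 0.02, 0, 0, 0],
  [0, 0, 0, 0, 0, 0],
])

```text
time_s: 8.48
eef_pos: [0.4683, 0.1426, 0.1434]
tool_rot: [0.709, 0.0, 0.706, 0.0]
wrist_force: [0.4, -0.3, 0.2]
width: 0.0005
```

The fingers closed fully this time as well. I need to see why.

```bash
python3 - <<'E'
from h import *
s=manip.state();p,d=manip.snapshot('wrist');cv2.imwrite('pics/w3.png',p[:,:,::-1])
print(s['time_s'],s['eef_pos'],s['width'])
W=wcloud(d,s)
for z0,z1 in [(.08,.11),(.06,.08)]:
    m=near(W,(.4665,.147),.04,z0,z1);print('A',circ(m,W) if m.any() else None)
p,d=manip.snapshot('top');W=cloud('top',d)
for z0,z1 in [(.08,.11),(.06,.08)]:
    m=near(W,(.4665,.147),.04,z0,z1);print('A',circ(m,W) if m.any() else None)
p,d=manip.snapshot('scene');W=cloud('scene',d)
for z0,z1 in [(.08,.11),(.06,.08)]:
    m=near(W,(.4665,.147),.04,z0,z1);print('A',circ(m,W) if m.any() else None)
# fingertip height from scene cam
m=near(W,s['eef_pos'][:2],.03,.09,.25);print('lowest finger pts',np.sort(W[m][:,2])[:10].round(3))
E
```

```text
8.475 [0.46833395 0.14255275 0.14341667] 0.0005187493278248019
A (array([0.4658, 0.1469], dtype=float32), array([0.4667201 , 0.14702007], dtype=float32), array([0.024, 0.024], dtype=float32), 687)
A (array([0.4625, 0.1467], dtype=float32), array([0.4669845 , 0.14671198], dtype=float32), array([0.044, 0.045], dtype=float32), 1079)
A None
A None
A (array([0.4629, 0.1461], dtype=float32), array([0.4648413 , 0.14621398], dtype=float32), array([0.024, 0.02 ], dtype=float32), 39)
A (array([0.4603, 0.1437], dtype=float32), array([0.46398523, 0.14814448], dtype=float32), array([0.043, 0.044], dtype=float32), 73)
lowest finger pts [0.091 0.091 0.091 0.091 0.092 0.092 0.092 0.092 0.093 0.093]
```

View pics/w3.png

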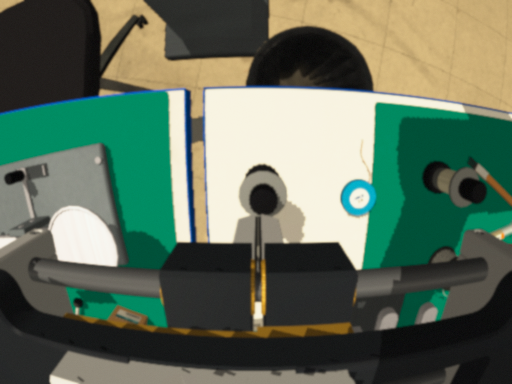

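The picture shows plug A at (262,200), still upright, and the closed fingers along x≈260, rows 215–300. They are behind the plug rather than around it. I'll measure where the fingers really are in the tool frame.

```bash
python3 - <<'E'
from h import *
s=manip.state();p,d=manip.snapshot('wrist');np.save('pics/w3.npy',d)
W=wcloud(d,s)
for r in range(195,300,6): print(r,d[r,260].round(3),W[r,260].round(3), d[r,252].round(3))
W1=wcloud(np.load('pics/w1.npy'),dict(eef_pos=[0.4585347,.37289,.160236],tool_rot=[.70713,.00039,.707083,0]))
print('open fingers (w1)')
for r in range(200,250,6): print(r,[W1[r,c].round(3).tolist() for c in (190,200,318,330)])
q,e=manip.snapshot('top');S=cloud('top',e)
c2,e2=manip.snapshot('scene');S2=cloud('scene',e2)
m=near(S2,(.468,.1425),.06,.1,.2);print('scene finger pts',S2[m][np.argsort(S2[m][:,2])][::max(1,m.sum()//25)].round(3))
E
```

```text
195 0.247 [0.459 0.144 0.096] 0.257
201 0.248 [0.464 0.144 0.096] 0.248
207 0.248 [0.469 0.144 0.097] 0.25
213 0.25 [0.474 0.144 0.096] 0.251
219 0.183 [0.458 0.144 0.162] 0.178
225 0.172 [0.458 0.144 0.173] 0.167
231 0.162 [0.457 0.144 0.183] 0.158
237 0.154 [0.458 0.144 0.192] 0.15
243 0.145 [0.457 0.144 0.2  ] 0.142
249 0.138 [0.457 0.144 0.207] 0.136
255 0.132 [0.457 0.143 0.214] 0.128
261 0.126 [0.458 0.143 0.22 ] 0.075
267 0.121 [0.458 0.143 0.225] 0.072
273 0.075 [0.437 0.143 0.268] 0.071
279 0.073 [0.438 0.143 0.27 ] 0.07
285 0.072 [0.439 0.143 0.271] 0.07
291 0.071 [0.44  0.143 0.272] 0.068
297 0.072 [0.442 0.143 0.272] 0.069
open fingers (w1)
200 [[0.486, 0.288, 0.001], [0.485, 0.301, 0.003], [0.485, 0.448, 0.002], [0.485, 0.464, 0.003]]
206 [[0.493, 0.288, 0.003], [0.493, 0.301, 0.002], [0.493, 0.449, 0.002], [0.493, 0.464, 0.002]]
212 [[0.501, 0.287, 0.002], [0.501, 0.3, 0.002], [0.501, 0.449, 0.003], [0.501, 0.465, 0.001]]
218 [[0.448, 0.331, 0.185], [0.45, 0.337, 0.181], [0.448, 0.41, 0.186], [0.448, 0.417, 0.185]]
224 [[0.448, 0.334, 0.196], [0.451, 0.338, 0.187], [0.4
[... 499 characters left out ...]
0.16 ]
 [0.454 0.133 0.162]
 [0.456 0.147 0.164]
 [0.453 0.14  0.164]
 [0.453 0.148 0.165]
 [0.472 0.132 0.165]
 [0.46  0.133 0.167]
 [0.474 0.133 0.168]
 [0.463 0.134 0.169]
 [0.455 0.145 0.17 ]
 [0.454 0.136 0.171]
 [0.454 0.131 0.174]
 [0.457 0.133 0.175]
 [0.454 0.144 0.177]
 [0.465 0.131 0.178]
 [0.453 0.151 0.178]
 [0.459 0.13  0.179]
 [0.454 0.135 0.182]
 [0.455 0.152 0.182]
 [0.453 0.154 0.183]
 [0.469 0.132 0.184]
 [0.454 0.139 0.185]
 [0.456 0.144 0.186]
 [0.454 0.134 0.188]
 [0.454 0.151 0.188]
 [0.455 0.138 0.189]
 [0.457 0.131 0.191]
 [0.456 0.151 0.192]
 [0.465 0.133 0.192]
 [0.454 0.142 0.193]
 [0.454 0.138 0.195]
 [0.468 0.13  0.196]
 [0.46  0.133 0.197]
 [0.47  0.132 0.198]]
```

The fingertips are visible about 13 mm above the reported TCP, not 14 mm below it. That explains both misses: the jaws closed just over the plug. I'll pin down the offset.

```bash
python3 - <<'E'
from h import *
s=dict(eef_pos=[0.46833395,0.14255275,0.14341667],tool_rot=[.709,0,.706,0]);print(manip.state()['tool_rot'],manip.state()['eef_pos'])
s=manip.state();d=np.load('pics/w3.npy');W=wcloud(d,s)
for r in range(209,222): print(r,W[r,256:265:2,2].round(3),W[r,260,0].round(3))
c,e=manip.snapshot('scene');S=cloud('scene',e)
m=near(S,s['eef_pos'][:2],.022,.099,.2);z=S[m];print(z[np.argsort(z[:,2])][:12].round(3))
E
```

```text
[ 7.06490641e-01 -2.18406541e-05  7.07722383e-01 -4.70624716e-05] [0.46615286 0.1424065  0.14027965]
209 [0.096 0.094 0.095 0.096 0.096] 0.471
210 [0.096 0.097 0.096 0.096 0.096] 0.471
211 [0.096 0.096 0.096 0.096 0.096] 0.472
212 [0.097 0.096 0.096 0.097 0.097] 0.473
213 [0.096 0.096 0.096 0.096 0.096] 0.474
214 [0.095 0.096 0.096 0.157 0.096] 0.475
215 [0.097 0.097 0.096 0.159 0.159] 0.476
216 [0.157 0.156 0.157 0.16  0.163] 0.457
217 [0.159 0.159 0.158 0.165 0.163] 0.457
218 [0.161 0.162 0.161 0.165 0.166] 0.457
219 [0.162 0.163 0.161 0.166 0.167] 0.457
220 [0.164 0.165 0.165 0.168 0.169] 0.457
221 [0.167 0.166 0.166 0.171 0.17 ] 0.457
[[0.466 0.145 0.1  ]
 [0.453 0.146 0.155]
 [0.454 0.15  0.158]
 [0.456 0.143 0.159]
 [0.454 0.138 0.159]
 [0.461 0.134 0.16 ]
 [0.454 0.133 0.162]
 [0.453 0.145 0.162]
 [0.453 0.153 0.163]
 [0.464 0.131 0.164]
 [0.472 0.133 0.165]
 [0.453 0.149 0.165]]
```

Call:
drive_tool([
  [0.0005, 0.0045, 0, 0, 0, 0],
  [0, 0, 0, 0, 0, 0],
  [0, 0, 0, 0, 0, 0],
  [0, 0, 0, 0, 0, 0],
  [0, 0, -0.02, 0, 0, 0],
  [0, 0, -0.02, 0, 0, 0],
  [0, 0, -0.02, 0, 0, 0],
  [0, 0, -0.015, 0, 0, 0],
  [0, 0, -0.004, 0, 0, 0],
  [0, 0, 0, 0, 0, 0],
], grip=0.056, grip_force=25)

```text
time_s: 10.07
eef_pos: [0.4675, 0.1469, 0.0624]
tool_rot: [0.707, -0.0, 0.707, -0.0]
wrist_force: [0.2, 0.2, 0.3]
width: 0.0557
```

Call:
drive_tool([
  [0, 0, 0, 0, 0, 0],
  [0, 0, 0, 0, 0, 0],
  [0, 0, 0, 0, 0, 0],
  [0, 0, 0, 0, 0, 0],
  [0, 0, 0, 0, 0, 0],
  [0, 0, 0, 0, 0, 0],
], grip=0.015)

```text
time_s: 10.82
eef_pos: [0.4675, 0.147, 0.0624]
tool_rot: [0.707, 0.0, 0.707, 0.0]
wrist_force: [0.6, 1.0, 1.4]
width: 0.0234
```

Call:
drive_tool([
  [0, 0, 0.01, 0, 0, 0],
  [0, 0, 0.03, 0, 0, 0],
  [0, 0, 0.05, 0, 0, 0],
  [0, 0, 0.05, 0, 0, 0],
  [0.003, -0.02, 0.03, 0, 0, 0],
  [0.009, -0.046, 0, 0, 0, 0],
  [0.009, -0.046, 0, 0, 0, 0],
  [0.009, -0.046, 0, 0, 0, 0],
  [0.009, -0.046, 0, 0, 0, 0],
  [0.009, -0.046, 0, 0, 0, 0],
])

```text
time_s: 12.08
eef_pos: [0.5149, -0.1044, 0.2321]
tool_rot: [0.707, 0.0, 0.707, 0.0]
wrist_force: [0.2, -0.1, -2.4]
width: 0.0232
```

Call:
drive_tool([
  [0.009, -0.046, 0, 0, 0, 0],
  [0.009, -0.046, 0, 0, 0, 0],
  [0.006, -0.04, 0, 0, 0, 0],
  [0.003, -0.02, 0, 0, 0, 0],
  [0.002, -0.01, 0, 0, 0, 0],
  [0, 0, 0, 0, 0, 0],
  [0, 0, 0, 0, 0, 0],
])

```text
time_s: 12.95
eef_pos: [0.5443, -0.2638, 0.2322]
tool_rot: [0.707, -0.0, 0.707, 0.001]
wrist_force: [-0.2, -0.7, -2.2]
width: 0.0233
```

Call:
drive_tool([
  [0.001, -0.002, -0.03, 0, 0, 0],
  [0, 0, -0.03, 0, 0, 0],
  [0, 0, -0.017, 0, 0, 0],
  [0, 0, -0.006, 0, 0, 0],
  [0, 0, -0.003, 0, 0, 0],
  [0, 0, 0, 0, 0, 0],
])

```text
time_s: 13.7
eef_pos: [0.5458, -0.2674, 0.1472]
tool_rot: [0.708, -0.0, 0.707, -0.0]
wrist_force: [-1.4, -0.0, -2.9]
width: 0.0231
```

Call:
drive_tool([
  [0, 0.001, -0.0015, 0, 0, 0],
  [0, 0, -0.001, 0, 0, 0],
  [0, 0, 0, 0, 0, 0],
])

```text
time_s: 14.08
eef_pos: [0.5453, -0.2661, 0.1438]
tool_rot: [0.707, -0.0, 0.707, -0.0]
wrist_force: [-0.8, -0.8, -3.4]
width: 0.0234
```

Call:
drive_tool([
  [0, 0, -0.001, 0, 0, 0],
  [0, 0, 0, 0, 0, 0],
  [0, 0, 0, 0, 0, 0],
])

```text
time_s: 14.45
eef_pos: [0.5454, -0.2661, 0.1429]
tool_rot: [0.707, -0.0, 0.707, -0.0]
wrist_force: [0.3, 0.1, -1.9]
width: 0.0236
```

Call:
drive_tool([
  [0, 0, -0.001, 0, 0, 0],
  [0, 0, 0, 0, 0, 0],
])

```text
time_s: 14.7
eef_pos: [0.5454, -0.2661, 0.1419]
tool_rot: [0.707, -0.0, 0.707, -0.0]
wrist_force: [-0.9, 0.8, -0.4]
width: 0.0233
```

Call:
drive_tool([
  [0, 0, 0, 0, 0, 0],
  [0, 0, 0, 0, 0, 0],
  [0, 0, 0, 0, 0, 0],
  [0, 0, 0, 0, 0, 0],
  [0, 0, 0.02, 0, 0, 0],
  [0, 0, 0.04, 0, 0, 0],
  [0, 0, 0.04, 0, 0, 0],
  [0, 0, 0, 0, 0, 0],
], grip=0.056)

```text
time_s: 15.7
eef_pos: [0.5474, -0.2675, 0.2477]
tool_rot: [0.71, -0.002, 0.704, -0.002]
wrist_force: [0.0, 0.6, -0.6]
width: 0.056
```

```bash
python3 - <<'E'
from h import *
s=manip.state();p,d=manip.snapshot('wrist');W=wcloud(d,s);print(s['time_s'],s['eef_pos'],s['joint_positions'])
for z0,z1 in [(.165,.19),(.145,.16)]:
    m=near(W,(.545,-.266),.04,z0,z1);print('A',circ(m,W),np.median(W[m][:,2]))
E
```

```text
15.7 [ 0.54741657 -0.26753988  0.24767327] [-6.40460289e-01  1.01897688e-01  1.61414363e+00 -7.82797226e-06
  1.41584218e+00 -2.21137499e+00]
A (array([ 0.5442, -0.2662], dtype=float32), array([ 0.54512924, -0.2662391 ], dtype=float32), array([0.024, 0.024], dtype=float32), 546) 0.17529961712459938
A (array([ 0.5417, -0.2662], dtype=float32), array([ 0.5452617 , -0.26578233], dtype=float32), array([0.045, 0.045], dtype=float32), 975) 0.14946186665925634
```

Call:
drive_tool([
  [-0.004, 0.025, 0, 0, 0, 0],
  [-0.007, 0.05, 0, 0, 0, 0],
  [-0.007, 0.05, 0, 0, 0, 0],
  [-0.007, 0.05, 0, 0, 0, 0],
  [-0.007, 0.05, 0, 0, 0, 0],
  [-0.007, 0.05, 0, 0, 0, 0],
  [-0.007, 0.05, 0, 0, 0, 0],
  [-0.007, 0.05, 0, 0, 0, 0],
  [-0.007, 0.05, 0, 0, 0, 0],
  [-0.007, 0.05, -0.02, 0, 0, 0],
  [-0.007, 0.05, -0.03, 0, 0, 0],
  [-0.007, 0.05, -0.04, 0, 0, 0],
])

```text
time_s: 17.25
eef_pos: [0.4623, 0.3096, 0.1514]
tool_rot: [0.707, -0.0, 0.707, 0.0]
wrist_force: [0.3, -0.2, -0.1]
width: 0.056
```

Call:
drive_tool([
  [-0.005, 0.04, 0, 0, 0, 0],
  [0, 0.023, 0, 0, 0, 0],
  [0, 0, 0, 0, 0, 0],
  [0, 0, 0, 0, 0, 0],
])

```text
time_s: 17.75
eef_pos: [0.4597, 0.3697, 0.1531]
tool_rot: [0.707, 0.0, 0.707, -0.0]
wrist_force: [1.7, 0.2, 0.4]
width: 0.056
```

Call:
drive_tool([
  [-0.0005, 0.0025, -0.03, 0, 0, 0],
  [0, 0, -0.03, 0, 0, 0],
  [0, 0, -0.02, 0, 0, 0],
  [0, 0, -0.01, 0, 0, 0],
  [0, 0, 0, 0, 0, 0],
])

```text
time_s: 18.38
eef_pos: [0.4591, 0.3726, 0.0628]
tool_rot: [0.707, 0.0, 0.707, -0.0]
wrist_force: [-0.8, 0.5, 0.5]
width: 0.0558
```

Call:
drive_tool([
  [0, 0, 0, 0, 0, 0],
  [0, 0, 0, 0, 0, 0],
  [0, 0, 0, 0, 0, 0],
  [0, 0, 0, 0, 0, 0],
  [0, 0, 0, 0, 0, 0],
  [0, 0, 0, 0, 0, 0],
], grip=0.015)

```text
time_s: 19.12
eef_pos: [0.4592, 0.3731, 0.0633]
tool_rot: [0.707, 0.0, 0.707, 0.0]
wrist_force: [0.4, -0.5, 3.5]
width: 0.0236
```

Call:
drive_tool([
  [0, 0, 0.01, 0, 0, 0],
  [0, 0, 0.03, 0, 0, 0],
  [0, 0, 0.04, 0, 0, 0],
  [0.003, -0.02, 0.03, 0, 0, 0],
  [0.008, -0.05, 0, 0, 0, 0],
  [0.008, -0.05, 0, 0, 0, 0],
  [0.008, -0.05, 0, 0, 0, 0],
  [0.008, -0.05, 0, 0, 0, 0],
  [0.008, -0.05, 0, 0, 0, 0],
  [0.008, -0.05, 0, 0, 0, 0],
  [0.008, -0.05, 0, 0, 0, 0],
])

```text
time_s: 20.5
eef_pos: [0.5178, 0.0015, 0.173]
tool_rot: [0.707, 0.0, 0.707, 0.0]
wrist_force: [1.1, 0.2, -1.9]
width: 0.0231
```

Call:
drive_tool([
  [0.004, -0.03, 0, 0, 0, 0],
  [0, -0.015, 0, 0, 0, 0],
  [0, -0.006, 0, 0, 0, 0],
  [0, 0, 0, 0, 0, 0],
  [0, 0, 0, 0, 0, 0],
])

```text
time_s: 21.12
eef_pos: [0.5219, -0.047, 0.1729]
tool_rot: [0.707, -0.0, 0.707, 0.001]
wrist_force: [-0.2, 0.1, -1.5]
width: 0.0233
```

Call:
drive_tool([
  [0.0005, -0.001, -0.015, 0, 0, 0],
  [0, 0, -0.01, 0, 0, 0],
  [0, 0, -0.003, 0, 0, 0],
  [0, 0, -0.002, 0, 0, 0],
  [0, 0, 0, 0, 0, 0],
])

```text
time_s: 21.75
eef_pos: [0.5226, -0.0488, 0.1433]
tool_rot: [0.707, 0.0, 0.707, 0.0]
wrist_force: [-2.1, 2.7, 1.7]
width: 0.0233
```

Call:
drive_tool([
  [0, 0, 0, 0, 0, 0],
  [0, 0, 0, 0, 0, 0],
  [0, 0, 0, 0, 0, 0],
  [0, 0, 0, 0, 0, 0],
  [0, 0, 0.02, 0, 0, 0],
  [0, 0, 0.04, 0, 0, 0],
  [0, 0, 0.01, 0, 0, 0],
  [0, 0, 0, 0, 0, 0],
  [0, 0, 0, 0, 0, 0],
], grip=0.056)

```text
time_s: 22.88
eef_pos: [0.5216, -0.0488, 0.2111]
tool_rot: [0.706, 0.0, 0.708, 0.0]
wrist_force: [-0.4, -0.4, -0.2]
width: 0.0559
```

```bash
python3 - <<'E'
from h import *
s=manip.state();p,d=manip.snapshot('wrist');W=wcloud(d,s);print(s['time_s'],s['eef_pos'],s['joint_positions'][5])
for z0,z1 in [(.165,.19),(.145,.16)]:
    m=near(W,(.522,-.048),.04,z0,z1);print('B',circ(m,W),np.median(W[m][:,2]))
m=near(W,(.45,-.18),.03,.045,.065);print('knob',circ(m,W))
E
```

```text
22.875 [ 0.52157436 -0.04876241  0.21108527] -1.8805905996855696
B (array([ 0.5202, -0.0489], dtype=float32), array([ 0.52132857, -0.04885597], dtype=float32), array([0.024, 0.024], dtype=float32), 773) 0.1796248959038962
B (array([ 0.5175, -0.0489], dtype=float32), array([ 0.521836 , -0.0487731], dtype=float32), array([0.046, 0.045], dtype=float32), 1224) 0.15380124411322388
knob (array([ 0.4515, -0.1793], dtype=float32), array([ 0.45174128, -0.18033884], dtype=float32), array([0.015, 0.014], dtype=float32), 135)
```

Call:
drive_tool([
  [-0.02, -0.03, 0, 0, 0, 0],
  [-0.025, -0.042, 0, 0, 0, 0],
  [-0.02, -0.042, -0.02, 0, 0, 0],
  [-0.008, -0.018, -0.04, 0, 0, 0],
  [0, 0, -0.04, 0, 0, 0],
  [0, 0, -0.03, 0, 0, 0],
  [0, 0, 0, 0, 0, 0],
  [0, 0, 0, 0, 0, 0],
], grip=0.03)

```text
time_s: 23.92
eef_pos: [0.4499, -0.1813, 0.0837]
tool_rot: [0.707, -0.0, 0.707, -0.0]
wrist_force: [-0.5, -0.3, -0.0]
width: 0.0302
```

```bash
python3 - <<'E'
from h import *
s=manip.state();p,d=manip.snapshot('wrist');W=wcloud(d,s);print(s['time_s'],s['eef_pos'],s['tool_rot'],s['width'])
m=near(W,(.45,-.18),.03,.045,.062);print('knob',circ(m,W),np.median(W[m][:,2]))
cv2.imwrite('pics/w4.png',p[:,:,::-1])
E
```

```text
23.925 [ 0.44994212 -0.18125814  0.08365362] [ 7.07355323e-01 -2.32735980e-04  7.06858102e-01 -1.30509607e-04] 0.03023670338621016
knob (array([ 0.4499, -0.1812], dtype=float32), array([ 0.4506115 , -0.18136638], dtype=float32), array([0.015, 0.015], dtype=float32), 332) 0.05442191796724842
```

View pics/w4.png

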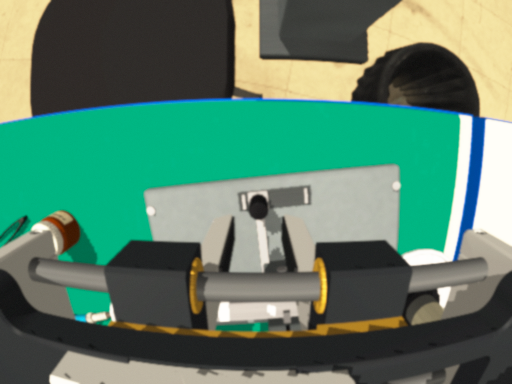

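Knob at (258,206) is centred between the fingers. Lowering and releasing the balance.

Call:
drive_tool([
  [-0.004, 0, -0.03, 0, 0, 0],
  [0, 0, -0.025, 0, 0, 0],
  [0, 0, -0.008, 0, 0, 0],
  [0, 0, 0, 0, 0, 0],
])

```text
time_s: 24.48
eef_pos: [0.4461, -0.1814, 0.0207]
tool_rot: [0.707, -0.0, 0.707, -0.0]
wrist_force: [0.3, -0.4, -0.5]
width: 0.0303
```

Call:
drive_tool([
  [-0.001, 0.009, 0, 0, 0, 0],
  [-0.001, 0.009, 0, 0, 0, 0],
  [-0.001, 0.009, 0, 0, 0, 0],
  [-0.001, 0.007, 0, 0, 0, 0],
  [0, 0.003, 0, 0, 0, 0],
  [0, 0, 0, 0, 0, 0],
])

```text
time_s: 25.22
eef_pos: [0.4415, -0.144, 0.02]
tool_rot: [0.707, -0.0, 0.707, 0.0]
wrist_force: [-0.3, -2.3, 2.5]
width: 0.0301
```

Call:
drive_tool([
  [0, 0.002, 0, 0, 0, 0],
  [0, 0, 0, 0, 0, 0],
])

```text
time_s: 25.48
eef_pos: [0.4416, -0.1437, 0.02]
tool_rot: [0.707, -0.001, 0.707, -0.001]
wrist_force: [-1.2, -9.0, -0.8]
width: 0.0303
```

At the stop (9 N). I'll back off, lift the hand clear and look.

Call:
drive_tool([
  [0, -0.006, 0, 0, 0, 0],
  [0, 0, 0.03, 0, 0, 0],
  [-0.01, 0, 0.05, 0, 0, 0],
  [-0.01, 0, 0.04, 0, 0, 0],
  [0, 0, 0, 0, 0, 0],
  [0, 0, 0, 0, 0, 0],
  [0, 0, 0, 0, 0, 0],
  [0, 0, 0, 0, 0, 0],
  [0, 0, 0, 0, 0, 0],
  [0, 0, 0, 0, 0, 0],
  [0, 0, 0, 0, 0, 0],
  [0, 0, 0, 0, 0, 0],
])

```text
time_s: 26.98
eef_pos: [0.4215, -0.148, 0.14]
tool_rot: [0.707, 0.0, 0.707, -0.0]
wrist_force: [-0.0, -0.3, 0.3]
width: 0.0296
```

Call:
drive_tool([
  [0, 0, 0, 0, 0, 0],
  [0, 0, 0, 0, 0, 0],
  [0, 0, 0, 0, 0, 0],
  [0, 0, 0, 0, 0, 0],
  [0, 0, 0, 0, 0, 0],
  [0, 0, 0, 0, 0, 0],
  [0, 0, 0, 0, 0, 0],
  [0, 0, 0, 0, 0, 0],
])

```text
time_s: 27.98
eef_pos: [0.4215, -0.148, 0.1399]
tool_rot: [0.707, 0.0, 0.707, -0.0]
wrist_force: [1.5, -0.2, 0.0]
width: 0.0298
```

```bash
cat > bal.py <<'E'
from h import *
s=manip.state();print(s['time_s'],s['eef_pos'])
for c in ['wrist','top','scene']:
    p,d=manip.snapshot(c);W=wcloud(d,s) if c=='wrist' else cloud(c,d)
    if c=='scene':cv2.imwrite('pics/sc_%d.png'%int(s['time_s']*10),cv2.resize(p[160:280,190:370,::-1],None,fx=4,fy=4,interpolation=cv2.INTER_CUBIC))
    for n,xy in [('A right',(.545,-.266)),('B left',(.522,-.0488))]:
        m=near(W,xy,.011,.15,.21);m2=near(W,xy,.05,.06,.105)
        print(c,n,'top z',np.median(W[m][:,2]).round(4) if m.any() else None,circ(m,W)[1] if m.any() else '','pan z',np.median(W[m2][:,2]).round(4) if m2.any() else None)
    m=near(W,(.449,-.165),.04,.045,.065);print('knob',circ(m,W)[0] if m.any() else None)
E
python3 bal.py
```

```text
27.975 [ 0.42149524 -0.14803794  0.13990803]
wrist A right top z None  pan z None
wrist B left top z None  pan z None
knob [ 0.4466 -0.1512]
top A right top z 0.1666 [ 0.54376566 -0.266846  ] pan z 0.0711
top B left top z 0.1933 [ 0.5218382  -0.04934602] pan z 0.0972
knob None
scene A right top z 0.1628 [ 0.54481953 -0.26605546] pan z 0.0675
scene B left top z None  pan z 0.0933
knob [ 0.4437 -0.1509]
```

The right pan has sunk (0.071 against 0.097 on the left), so A is heavier. Locking again.

Call:
drive_tool([
  [0.01, -0.003, -0.03, 0, 0, 0],
  [0.01, 0, -0.035, 0, 0, 0],
  [0, 0, -0.03, 0, 0, 0],
  [0, 0, -0.02, 0, 0, 0],
  [0, 0, -0.005, 0, 0, 0],
  [0, 0, 0, 0, 0, 0],
])

```text
time_s: 28.88
eef_pos: [0.4417, -0.1512, 0.0202]
tool_rot: [0.707, -0.0, 0.707, -0.0]
wrist_force: [0.1, -0.7, -0.7]
width: 0.0301
```

Call:
drive_tool([
  [0.001, -0.009, 0, 0, 0, 0],
  [0.001, -0.009, 0, 0, 0, 0],
  [0.001, -0.009, 0, 0, 0, 0],
  [0.001, -0.007, 0, 0, 0, 0],
  [0, -0.003, 0, 0, 0, 0],
  [0, -0.002, 0, 0, 0, 0],
  [0, 0, 0, 0, 0, 0],
])

```text
time_s: 29.75
eef_pos: [0.4458, -0.1884, 0.0201]
tool_rot: [0.707, 0.002, 0.707, 0.001]
wrist_force: [1.8, 11.2, 6.9]
width: 0.0302
```

Call:
drive_tool([
  [0, 0.007, 0, 0, 0, 0],
  [0, 0, 0.03, 0, 0, 0],
  [0, 0, 0.05, 0, 0, 0],
  [0, 0, 0.05, 0, 0, 0],
  [0, 0, 0.05, 0, 0, 0],
  [0, 0, 0, 0, 0, 0],
  [0, 0, 0, 0, 0, 0],
], grip=0.056)

```text
time_s: 30.62
eef_pos: [0.445, -0.1831, 0.1989]
tool_rot: [0.707, -0.0, 0.707, -0.0]
wrist_force: [0.4, -0.6, 0.2]
width: 0.0562
```

```bash
python3 bal.py; python3 - <<'E'
from h import *
s=manip.state();p,d=manip.snapshot('wrist');W=wcloud(d,s)
for z0,z1 in [(.165,.19),(.145,.16)]:
    m=near(W,(.545,-.266),.04,z0,z1);print('A',circ(m,W) if m.any() else None)
E
```

```text
30.625 [ 0.44497227 -0.18308636  0.19894654]
wrist A right top z None  pan z 0.0806
wrist B left top z None  pan z 0.0843
knob [ 0.4502 -0.1812]
top A right top z 0.178 [ 0.5445919 -0.2667613] pan z 0.0824
top B left top z 0.1815 [ 0.52083355 -0.04876775] pan z 0.0858
knob None
scene A right top z 0.1738 [ 0.5442789  -0.26621342] pan z 0.0788
scene B left top z 0.1722 [ 0.51824474 -0.04927851] pan z 0.0821
knob [ 0.4471 -0.1806]
A None
A (array([ 0.5531, -0.2482], dtype=float32), array([ 0.5533905 , -0.24930626], dtype=float32), array([0.022, 0.012], dtype=float32), 93)
```

Left pan still reads about 3 mm higher than the right. I'll check whether it is settling.

Call:
drive_tool([
  [0, 0, 0, 0, 0, 0],
  [0, 0, 0, 0, 0, 0],
])

```text
time_s: 31.08
eef_pos: [0.4453, -0.1829, 0.1995]
tool_rot: [0.707, 0.0, 0.707, 0.0]
wrist_force: [-0.3, -0.0, 0.6]
width: 0.0558
```

```bash
python3 bal.py; python3 - <<'E'
from h import *
for c in ['top','scene']:
    W=cloud(c,np.load(f'pics/{c}0.npy'))
    print(c,[np.median(W[near(W,xy,.05,.06,.105)][:,2]).round(4) for xy in [(.545,-.266),(.522,-.0488)]])
E
```

```text
31.075 [ 0.44533662 -0.18294543  0.19946535]
wrist A right top z None  pan z 0.0806
wrist B left top z None  pan z 0.0843
knob [ 0.4499 -0.1812]
top A right top z 0.1779 [ 0.54475236 -0.26673472] pan z 0.0828
top B left top z 0.1814 [ 0.5209471  -0.04888783] pan z 0.0858
knob None
scene A right top z 0.1735 [ 0.54498184 -0.26621115] pan z 0.0788
scene B left top z 0.1737 [ 0.5194478 -0.049595 ] pan z 0.0823
knob [ 0.4473 -0.1807]
top [np.float64(0.0841), np.float64(0.0841)]
scene [np.float64(0.0803), np.float64(0.08)]
```

The beam is not quite level, so the slide isn't fully home. I'll push it further.

Call:
drive_tool([
  [0, 0, -0.04, 0, 0, 0],
  [0, 0, -0.05, 0, 0, 0],
  [0, 0, -0.05, 0, 0, 0],
  [0, 0, -0.03, 0, 0, 0],
  [0, 0, -0.009, 0, 0, 0],
  [0, 0, 0, 0, 0, 0],
], grip=0.03)

```text
time_s: 31.98
eef_pos: [0.4458, -0.1832, 0.0213]
tool_rot: [0.707, -0.0, 0.707, -0.0]
wrist_force: [0.2, -0.2, 0.1]
width: 0.0299
```

Call:
drive_tool([
  [0, -0.004, 0, 0, 0, 0],
  [0, -0.002, 0, 0, 0, 0],
  [0, -0.0015, 0, 0, 0, 0],
  [0, 0, 0, 0, 0, 0],
])

```text
time_s: 32.48
eef_pos: [0.4466, -0.1884, 0.0223]
tool_rot: [0.708, 0.002, 0.706, 0.001]
wrist_force: [1.9, 12.2, 7.4]
width: 0.0302
```

Call:
drive_tool([
  [0, -0.002, 0, 0, 0, 0],
  [0, 0, 0, 0, 0, 0],
])

```text
time_s: 32.72
eef_pos: [0.4465, -0.1885, 0.0222]
tool_rot: [0.708, 0.004, 0.707, 0.002]
wrist_force: [2.6, 17.7, 10.6]
width: 0.0301
```

```bash
python3 bal.py; python3 -c "
from cell import manip
s=manip.state();print(s['wrist_force'],s['torque'],s['eef_pos'])"
```

```text
32.725 [ 0.44647148 -0.18853411  0.02221894]
wrist A right top z None  pan z None
wrist B left top z None  pan z 0.0839
knob [ 0.4457 -0.1786]
top A right top z 0.1774 [ 0.54465145 -0.26656246] pan z 0.0825
top B left top z 0.1816 [ 0.5209415  -0.04772496] pan z 0.0858
knob None
scene A right top z 0.1733 [ 0.5447841  -0.26630396] pan z 0.0791
scene B left top z None  pan z 0.0827
knob [ 0.4421 -0.1745]
[ 2.42438798 17.65258428 10.80190399] [ 3.61006883 -0.55093189  0.07976365] [ 0.44648379 -0.18855135  0.02224214]
```

17 N moves nothing, and the knob reads at its starting spot. The slide is therefore at its stop, and the small tilt looks like play in the locked beam: A also read about 3 mm low before release. I'll carry on and check the level again after unloading.

Call:
drive_tool([
  [0, 0.009, 0, 0, 0, 0],
  [0, 0, 0.03, 0, 0, 0],
  [0, 0, 0.05, 0, 0, 0],
  [0, 0, 0.05, 0, 0, 0],
  [0, 0, 0.05, 0, 0, 0],
  [0.03, -0.026, 0.01, 0, 0, 0],
  [0.04, -0.035, 0, 0, 0, 0],
  [0.029, -0.022, 0, 0, 0, 0],
  [0, 0, 0, 0, 0, 0],
  [0, 0, 0, 0, 0, 0],
], grip=0.056)

```text
time_s: 34.12
eef_pos: [0.544, -0.2663, 0.2111]
tool_rot: [0.707, -0.0, 0.707, -0.0]
wrist_force: [0.1, -0.2, -0.2]
width: 0.0563
```

```bash
python3 bal.py; python3 - <<'E'
from h import *
s=manip.state();p,d=manip.snapshot('wrist');W=wcloud(d,s)
for z0,z1 in [(.165,.19),(.145,.16)]:
    m=near(W,(.545,-.266),.04,z0,z1);print('A',circ(m,W) if m.any() else None,np.median(W[m][:,2]))
E
```

```text
34.125 [ 0.54401864 -0.26631119  0.21108884]
wrist A right top z 0.1766 [ 0.54495996 -0.26603335] pan z 0.0809
wrist B left top z 0.18 [ 0.5221296  -0.04876531] pan z 0.0845
knob [ 0.4519 -0.1822]
top A right top z None  pan z 0.0819
top B left top z 0.1816 [ 0.5220727  -0.04761119] pan z 0.086
knob [ 0.452  -0.1795]
scene A right top z 0.173 [ 0.5435133 -0.2665106] pan z 0.0787
scene B left top z 0.1772 [ 0.5212798  -0.04918296] pan z 0.0823
knob [ 0.447  -0.1806]
A (array([ 0.544 , -0.2662], dtype=float32), array([ 0.5449493 , -0.26621136], dtype=float32), array([0.024, 0.024], dtype=float32), 735) 0.17642811415833978
A (array([ 0.5409, -0.2662], dtype=float32), array([ 0.5454328 , -0.26655504], dtype=float32), array([0.045, 0.045], dtype=float32), 1196) 0.1505341384083691
```

Call:
drive_tool([
  [0.001, 0, -0.03, 0, 0, 0],
  [0, 0, -0.025, 0, 0, 0],
  [0, 0, -0.01, 0, 0, 0],
  [0, 0, -0.003, 0, 0, 0],
  [0, 0, 0, 0, 0, 0],
])

```text
time_s: 34.95
eef_pos: [0.5459, -0.2668, 0.1439]
tool_rot: [0.708, -0.0, 0.707, -0.0]
wrist_force: [0.2, -0.4, 0.0]
width: 0.0563
```

Call:
drive_tool([
  [0, 0, 0, 0, 0, 0],
  [0, 0, 0, 0, 0, 0],
  [0, 0, 0, 0, 0, 0],
  [0, 0, 0, 0, 0, 0],
  [0, 0, 0, 0, 0, 0],
  [0, 0, 0, 0, 0, 0],
], grip=0.015)

```text
time_s: 35.7
eef_pos: [0.5455, -0.2665, 0.1429]
tool_rot: [0.707, 0.0, 0.707, 0.0]
wrist_force: [-0.7, 0.5, 0.2]
width: 0.0231
```

Call:
drive_tool([
  [0, 0, 0.01, 0, 0, 0],
  [0, 0, 0.03, 0, 0, 0],
  [0, 0, 0.05, 0, 0, 0],
  [0, 0, 0.05, 0, 0, 0],
  [0, 0.02, 0.01, 0, 0, 0],
  [0, 0.05, 0, 0, 0, 0],
  [0, 0.05, 0, 0, 0, 0],
  [0, 0.05, 0, 0, 0, 0],
  [0, 0.05, 0, 0, 0, 0],
  [0, 0.05, 0, 0, 0, 0],
  [0, 0.05, 0, 0, 0, 0],
  [0, 0.05, 0, 0, 0, 0],
])

```text
time_s: 37.2
eef_pos: [0.5435, 0.1061, 0.2902]
tool_rot: [0.706, -0.0, 0.709, 0.0]
wrist_force: [0.2, 0.2, -2.5]
width: 0.023
```

Call:
drive_tool([
  [0, 0.05, 0, 0, 0, 0],
  [0, 0.05, 0, 0, 0, 0],
  [0, 0.05, 0, 0, 0, 0],
  [0, 0.035, 0, 0, 0, 0],
  [0, 0.02, 0, 0, 0, 0],
  [0, 0, -0.03, 0, 0, 0],
  [0, 0, -0.04, 0, 0, 0],
  [0, 0, -0.02, 0, 0, 0],
  [0, 0, 0, 0, 0, 0],
  [0, 0, 0, 0, 0, 0],
])

```text
time_s: 38.45
eef_pos: [0.5464, 0.3086, 0.2046]
tool_rot: [0.708, 0.0, 0.706, 0.0]
wrist_force: [-0.1, 0.5, -2.0]
width: 0.0231
```

```bash
python3 bal.py; python3 - <<'E'
from h import *
s=manip.state();p,d=manip.snapshot('wrist');W=wcloud(d,s);cv2.imwrite('pics/w5.png',p[:,:,::-1]);np.save('pics/w5.npy',d);print(s['eef_pos'],s['tool_rot'],s['width'])
m=near(W,(.63,.31),.09,.092,.108)
if m.any(): print(circ(m,W),np.median(W[m][:,2]),cv2.minAreaRect(W[m][:,:2].astype(np.float32)))
E
```

```text
38.45 [0.54641168 0.30863753 0.20462743]
wrist A right top z None  pan z None
wrist B left top z None  pan z 0.0805
knob None
top A right top z None  pan z 0.0864
top B left top z 0.1778 [ 0.52134275 -0.04764071] pan z 0.0821
knob [ 0.4517 -0.1794]
scene A right top z None  pan z 0.0824
scene B left top z 0.1733 [ 0.5206884  -0.04838617] pan z 0.0788
knob [ 0.4476 -0.1804]
[0.54644528 0.30874059 0.20482617] [7.08135553e-01 3.86479686e-04 7.06076336e-01 3.09940724e-04] 0.023549618068231228
(array([0.6632, 0.3089], dtype=float32), array([0.65550214, 0.30930656], dtype=float32), array([0.079, 0.073], dtype=float32), 596) 0.09970945751308366 ((0.6547366976737976, 0.310520738363266), (0.07283928990364075, 0.07820542901754379), 88.20742797851562)
```

View pics/w5.png

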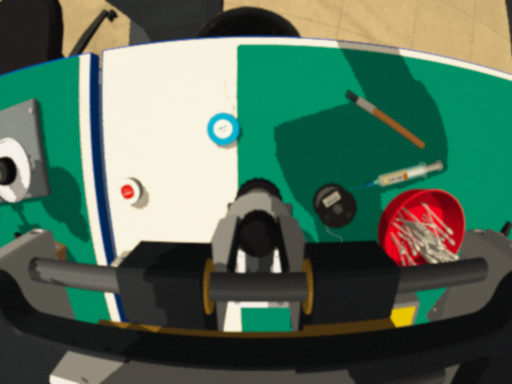

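The picture shows the cartridge held at (258,230) with the stand's slot behind it. The bin reading also settles the tilt question: with A off, the left pan is now 3.6 mm lower, so it is play in the locked beam. Next I'll find the slot's centre line.

```bash
python3 - <<'E'
from h import *
s=dict(eef_pos=[0.54644528,0.30874059,0.20482617],tool_rot=[7.08135553e-01,3.86e-04,7.06076336e-01,3.1e-04])
C={'w5':wcloud(np.load('pics/w5.npy'),s),'top':cloud('top',np.load('pics/top0.npy')),'scene':cloud('scene',np.load('pics/scene0.npy'))}
for n,W in C.items():
    m=near(W,(.64,.31),.09,.090,.108);p=W[m]
    for x0 in np.arange(.59,.69,.012):
        y=np.sort(p[abs(p[:,0]-x0)<.006][:,1])
        if len(y)>3:
            g=np.diff(y);i=g.argmax();print(n,x0.round(3),'outer',y[0].round(4),y[-1].round(4),'mid',((y[0]+y[-1])/2).round(4),'gap',y[i].round(4),y[i+1].round(4),'mid',((y[i]+y[i+1])/2).round(4) if g[i]>.02 else '-')
E
```

```text
w5 0.614 outer 0.2872 0.3303 mid 0.3087 gap 0.2926 0.3279 mid 0.3103
w5 0.626 outer 0.2865 0.3319 mid 0.3092 gap 0.2937 0.3272 mid 0.3104
w5 0.638 outer 0.2843 0.3345 mid 0.3094 gap 0.2944 0.3274 mid 0.3109
w5 0.65 outer 0.2851 0.3346 mid 0.3098 gap 0.2943 0.3277 mid 0.311
w5 0.686 outer 0.273 0.3456 mid 0.3093 gap 0.3081 0.3092 mid -
top 0.59 outer 0.2756 0.3453 mid 0.3104 gap 0.2942 0.3299 mid 0.312
top 0.602 outer 0.274 0.3482 mid 0.3111 gap 0.294 0.3272 mid 0.3106
top 0.614 outer 0.2738 0.3486 mid 0.3112 gap 0.2938 0.3271 mid 0.3104
top 0.626 outer 0.2743 0.3492 mid 0.3117 gap 0.2943 0.3279 mid 0.3111
top 0.638 outer 0.2741 0.3481 mid 0.3111 gap 0.2953 0.3273 mid 0.3113
top 0.65 outer 0.2733 0.348 mid 0.3106 gap 0.2945 0.3281 mid 0.3113
top 0.662 outer 0.2736 0.3466 mid 0.3101 gap 0.3058 0.3083 mid -
top 0.674 outer 0.2731 0.3469 mid 0.31 gap 0.3053 0.3071 mid -
top 0.686 outer 0.2724 0.3443 mid 0.3083 gap 0.2808 0.2835 mid -
scene 0.59 outer 0.2742 0.3465 mid 0.3103 gap 0.2924 0.3305 mid 0.3115
scene 0.602 outer 0.2745 0.3467 mid 0.3106 gap 0.2935 0.3261 mid 0.3098
scene 0.614 outer 0.2746 0.3452 mid 0.3099 gap 0.2936 0.3286 mid 0.3111
scene 0.626 outer 0.2746 0.3453 mid 0.3099 gap 0.2917 0.3298 mid 0.3107
scene 0.638 outer 0.2727 0.3472 mid 0.31 gap 0.2929 0.3249 mid 0.3089
scene 0.65 outer 0.2748 0.3477 mid 0.3113 gap 0.3012 0.3256 mid 0.3134
scene 0.662 outer 0.273 0.3453 mid 0.3091 gap 0.307 0.3119 mid -
scene 0.674 outer 0.275 0.3456 mid 0.3103 gap 0.3194 0.3252 mid -
scene 0.686 outer 0.2733 0.3453 mid 0.3093 gap 0.2949 0.3011 mid -
```

Call:
drive_tool([
  [0, 0.002, -0.04, 0, 0, 0],
  [0, 0, -0.04, 0, 0, 0],
  [0, 0, -0.017, 0, 0, 0],
  [0, 0, 0, 0, 0, 0],
  [0, 0, 0, 0, 0, 0],
  [0, 0, 0, 0, 0, 0],
])

```text
time_s: 39.4
eef_pos: [0.5468, 0.3109, 0.108]
tool_rot: [0.708, 0.0, 0.706, 0.0]
wrist_force: [-0.3, 0.8, -2.1]
width: 0.0233
```

```bash
python3 - <<'E'
from h import *
s=manip.state();p,d=manip.snapshot('scene');W=cloud('scene',d);print(s['eef_pos'],s['width'])
x,y=s['eef_pos'][:2]
m=(abs(W[...,0]-x+.0)<.03)&(abs(W[...,1]-y)<.028)&(W[...,2]>.02)&(W[...,2]<.13)
p=W[m];
for z0 in np.arange(.03,.13,.006):
    q=p[abs(p[:,2]-z0)<.003]
    if len(q)>1:print(z0.round(3),len(q),q[:,0].min().round(3),q[:,1].min().round(3),q[:,1].max().round(3),'ymid',((q[:,1].max()+q[:,1].min())/2).round(4))
E
```

```text
[0.54677538 0.31089493 0.10798147] 0.023318298788568576
0.042 3 0.532 0.295 0.325 ymid 0.3098
0.048 7 0.525 0.293 0.314 ymid 0.3034
0.054 15 0.523 0.291 0.327 ymid 0.3088
0.06 22 0.526 0.292 0.331 ymid 0.3111
0.066 14 0.526 0.295 0.324 ymid 0.3091
0.072 7 0.531 0.296 0.315 ymid 0.3055
0.078 9 0.53 0.298 0.318 ymid 0.3081
0.084 8 0.53 0.296 0.325 ymid 0.3106
0.09 8 0.53 0.297 0.314 ymid 0.3054
0.096 7 0.533 0.299 0.315 ymid 0.307
0.102 3 0.531 0.298 0.308 ymid 0.3029
0.108 9 0.523 0.292 0.335 ymid 0.3131
0.114 36 0.521 0.291 0.331 ymid 0.311
0.12 8 0.532 0.289 0.332 ymid 0.3102
0.126 6 0.532 0.296 0.323 ymid 0.3097
```

Call:
drive_tool([
  [0.01, 0, 0, 0, 0, 0],
  [0.015, 0, -0.001, 0, 0, 0],
  [0.015, 0, -0.001, 0, 0, 0],
  [0.015, 0, 0, 0, 0, 0],
  [0.015, 0, 0, 0, 0, 0],
  [0, 0, 0, 0, 0, 0],
])

```text
time_s: 40.2
eef_pos: [0.6168, 0.3102, 0.1037]
tool_rot: [0.707, 0.0, 0.707, -0.0]
wrist_force: [-0.1, -0.5, -2.5]
width: 0.023
```

Call:
drive_tool([
  [0.01, 0, 0, 0, 0, 0],
  [0.01, 0, 0, 0, 0, 0],
  [0.005, 0, 0, 0, 0, 0],
  [0, 0, 0, 0, 0, 0],
  [0, 0, 0, 0, 0, 0],
])

```text
time_s: 40.83
eef_pos: [0.6402, 0.3105, 0.1038]
tool_rot: [0.707, -0.0, 0.707, 0.0]
wrist_force: [0.1, -0.0, -2.5]
width: 0.0232
```

Call:
drive_tool([
  [0.001, 0.0003, -0.004, 0, 0, 0],
  [0, 0, -0.004, 0, 0, 0],
  [0, 0, -0.002, 0, 0, 0],
  [0, 0, 0, 0, 0, 0],
  [0, 0, 0, 0, 0, 0],
])

```text
time_s: 41.45
eef_pos: [0.6416, 0.3108, 0.094]
tool_rot: [0.707, 0.0, 0.707, 0.0]
wrist_force: [-0.8, 0.6, -1.8]
width: 0.0237
```

Call:
drive_tool([
  [0, 0, -0.001, 0, 0, 0],
  [0, 0, 0, 0, 0, 0],
  [0, 0, -0.001, 0, 0, 0],
  [0, 0, 0, 0, 0, 0],
  [0, 0, 0, 0, 0, 0],
])

```text
time_s: 42.08
eef_pos: [0.6417, 0.3109, 0.0929]
tool_rot: [0.707, -0.0, 0.707, 0.0]
wrist_force: [-2.5, -1.2, 3.9]
width: 0.0235
```

It has touched down at seat height. Releasing.

Call:
drive_tool([
  [0, 0, 0.0005, 0, 0, 0],
  [0, 0, 0, 0, 0, 0],
  [0, 0, 0, 0, 0, 0],
  [0, 0, 0, 0, 0, 0],
  [0, 0, 0.02, 0, 0, 0],
  [0, 0, 0.04, 0, 0, 0],
  [0, 0, 0.04, 0, 0, 0],
  [-0.02, 0, 0.02, 0, 0, 0],
  [0, 0, 0, 0, 0, 0],
  [0, 0, 0, 0, 0, 0],
], grip=0.05)

```text
time_s: 43.32
eef_pos: [0.6215, 0.3106, 0.2119]
tool_rot: [0.707, -0.0, 0.707, -0.0]
wrist_force: [-0.9, 0.2, 1.2]
width: 0.0502
```

```bash
python3 bal.py; python3 - <<'E'
from h import *
s=manip.state();p,d=manip.snapshot('wrist');W=wcloud(d,s);cv2.imwrite('pics/w6.png',p[:,:,::-1]);print(s['eef_pos'],s['width'])
for z0,z1,r in [(.115,.14,.04),(.0985,.106,.021)]:
    m=near(W,(.642,.311),r,z0,z1);print('A',circ(m,W) if m.any() else None,np.median(W[m][:,2]))
m=near(W,(.68,.31),.03,.09,.11);print('plate z',np.median(W[m&(W[...,0]>.675)][:,2]))
E
```

```text
43.325 [0.62148653 0.3106034  0.21192129]
wrist A right top z None  pan z None
wrist B left top z None  pan z 0.0805
knob None
top A right top z None  pan z 0.0864
top B left top z 0.1768 [ 0.5211675 -0.047791 ] pan z 0.0817
knob [ 0.4515 -0.1796]
scene A right top z None  pan z 0.0821
scene B left top z 0.1727 [ 0.5206076  -0.04878318] pan z 0.0785
knob [ 0.447  -0.1806]
[0.62122035 0.3104301  0.21070929] 0.050208106066283065
A (array([0.6399, 0.3106], dtype=float32), array([0.64148307, 0.31066495], dtype=float32), array([0.025, 0.024], dtype=float32), 499) 0.12598451708001995
A (array([0.6376, 0.3111], dtype=float32), array([0.64219165, 0.31071496], dtype=float32), array([0.041, 0.041], dtype=float32), 606) 0.10020293654869691
plate z 0.10044860418078916
```

View pics/w6.png

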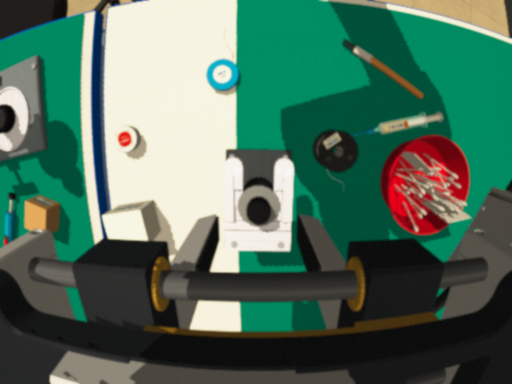

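The picture shows the cartridge in the stand at (258,205). Its flange is flush with the plate at z 0.100 and its top is at 0.126, which is the expected seated height. Handing in.

```bash
python3 -c "
from cell import manip
print(manip.job_done())"
```

```text
the job is handed in; nothing more can be done
None
```

Cartridge A was the heavier, and it now hangs by its flange in the stand's seat. B is still standing on the left pan, the arrest slide is back at locked, and the job was handed in at about 43 s.

**Weighing:** I put A on the right pan and B on the left with the balance locked. I released it, took the hand clear for about 2 s, and the right pan sank by about 26 mm relative to the left. I locked it again before unloading anything.

**Last checks:**
- **In the stand:** A's top is at 126 mm and its flange top is flush with the plate at 100 mm, which is the seated height. It is within about 1 mm of the seat's centre.
- **On the pan:** B is upright.
- **Slide:** The knob is back at its starting position to within about 0.5 mm.

**What did not go cleanly:**
- **Missed grasps:** The first two closed on air above the plugs. The fingertips are really about 15 mm behind the reported TCP, not 14 mm ahead as stated. I measured the offset and corrected for it; nothing moved or tipped.
- **Beam not quite level when locked:** It sits about 3.5 mm off pan to pan, towards the loaded side. Pushing the slide with 17 N moved it no further, and the offset changed sides when A came off. A also read about 3 mm low before the first release. I took this as play in the lock, but I did not confirm it any other way.

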